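# Push the row of bearings home and shut the keeper

### The arm

A 6-joint arm with a two-finger parallel gripper is mounted at the origin on the work surface. World frame = base frame: x ahead of the robot, y to its left, z up, the work surface at z = 0. Lengths are in m, angles in rad, forces in N, time in s.
With the tool pointing down it reaches from about 0.325 to 0.875 m from the base axis. Payload 4.4 kg.
Tool frame: the origin (TCP) lies midway between the tips of the shut fingers; the grasp point (between the pads) lies 19 mm behind it; z points along the fingers, x is the direction in which the jaws open and shut, and the axes are right-handed (so a half turn about z gives the same grasp; the last joint's range is limited). The gripper opens to 85 mm and grips with 20 to 120 N. Pads are 22 mm wide; open, the fingers measure 114 mm over their backs; the gripper's body (76 mm by 85 mm) begins 54 mm behind the grasp point. The pads swing forward as they close: fully open they stand 13 mm farther back than shut.
Start: joints at [1.087, 0.207, 1.542, -0, 1.393, -0.15], TCP at [0.188, 0.543, 0.231] pointing down, gripper open.
Joint ranges: [-2.73, 2.73], [-0.86, 2.22], [0.23, 2.46], [-1.11, 4.25], [0.08, 2.63], [-2.82, 2.82]. Speed limits (rad/s): [2.79, 2.79, 3.14, 3.14, 3.14, 3.14].

### API

Orientations are given as a unit quaternion [w, x, y, z].
In Python, from plant import read_state, snapshot, sign_off, boxes_of, silhouettes, pinpoint gives the robot as it stands.
- The arm moves only by the tool apply_moves, never from a script. Its argument "increments" is text: rows parted by semicolons, each of 7 numbers parted by spaces: the closure in counts, from 0 (fully open) to 255 (shut), then the shift along the tool's x, y, z in cm, then the turn, a rotation vector about the tool's x, y, z in degrees. A call has 1 to 12 rows; each row shifts and turns the commanded pose from where the row before left it, along the tool's axes as they then stand; what a row does not reach is not made up. A row lasts 1/12 s, in which the tool goes at most 41.7 mm and 7.16 degrees, less where a joint would pass 70% of its speed; a pose out of reach is approached as far as the arm can. A call with a gripper value outside its range is refused whole. The fingers move at their own pace and stop on an object; "newtons" is the grip in N (left out, the last holds). Time passes only in rows, so rows that do not move let the fingers close. It gives the time, the measured TCP pose, the force and the opening at its end, in the units of the state.
- read_state(): the state, without advancing time (a new reading comes with each control period).
- snapshot(name): name is "scene" or "side" or "wrist"; returns a dict with "img" (400x640x3 uint8, red, green, blue), "mtx" (3x3 intrinsics, pixels), "eye" and "orientation" of the camera in the world. Camera axes: x right, y down, z forward; pixel columns grow to the right and rows downward; lengths in m; the calibration is good to about 2 mm. The wrist camera is an equidistant fisheye: a pixel r from the principal point sees the ray r / f radians off the axis. A picture is of the moment at which its call begins. There is no depth.
- sign_off(): hands the job in, once; it reports no verdict.
Trained networks look in the newest picture that a camera, given by its name, has taken for a name from the list of things; names that differ only in an ending like _2 or _b are one class to them, and where a whole thing is asked for, a point or a joint stands for the part that bears it (a point fixed in the world has none). Each returns a list of dicts, best first, with "p" (0 to 1); they miss things now and then, are a little off and sometimes report something else, mostly with a low value. They report only what shows in the picture. A call takes as long as a camera call. They do not tell look-alikes from the thing itself.
- boxes_of(query, camera): "position" ([x, y, z] in m, in world coordinates, good to about 4 mm: the middle of the surface that is visible of it).
- silhouettes(query, camera): "pixels" (400x640 bool, what is visible of it).
- pinpoint(query, camera): "position" ([x, y, z] in m, in world coordinates, good to about 4 mm: a listed point, or the origin of a listed thing).
The state is a dict: "time": time; "qpos": joint angles; "dq": joint speeds; "joint_efforts": joint torques, N m; "tcp_pos": TCP position; "tool_rot": TCP orientation; "force": force on the tool from outside, world axes, zero at the start; "torque": the same for the moment, N m; "gripper_width": opening from 0.0 (shut) to 1.0 (fully open).
Only numpy, scipy, OpenCV 4.12 (cv2) and the standard library are available. Lean on these libraries where they do the work, as an engineer would, in place of code of your own. Each camera call takes 0.05 s, during which the arm holds its last target.

### The job

Push the row of four brass bearings along the rail of the drilling fixture, all together as one train, until they sit fully home against the blue stop; then push the red keeper arm shut, straight across the rail behind them. Only push with the fingers: do not pick up or tip the bearings or let the row come apart, and leave everything else on the bench alone.

Things in the scene. Friction and masses are not known exactly. Their poses are not given: they have to be found in the camera images.
- fixture: the drilling fixture, a steel plate 100 x 330 mm, 18 mm thick, fixed to the bench. Origin: centre of the underside. Along its own y axis runs the rail: the plate's top (z = 18 mm) between two low fences 33 mm apart (8 mm thick, 8 mm high, tops at z = 26 mm), centred on x = 0 and open at the -y end (fences run from y = -155 to +130 mm). A blue end stop closes the +y end, its face at y = +130 mm, 34 mm above the rail floor
- stop_face (a point): the foot of the blue stop's face on the rail's centre line, at floor level (y = +130 mm, z = 18 mm in the fixture). The row of four is 120 mm long, so with the row home the last bearing's centre lies 105 mm from here
- bearing1: a brass bearing block, 30 x 30 mm and 32 mm high with a round oil boss (16 mm across) to 38 mm, about 0.2 kg; it slides on the rail floor with ordinary metal friction. Origin: centre of its underside; z up. It leads the row: nearest the stop. Home, its centre is 15 mm from the stop's face
- bearing2: a brass bearing block, 30 x 30 mm and 32 mm high with a round oil boss (16 mm across) to 38 mm, about 0.2 kg; it slides on the rail floor with ordinary metal friction. Origin: centre of its underside; z up. Second in the row
- bearing3: a brass bearing block, 30 x 30 mm and 32 mm high with a round oil boss (16 mm across) to 38 mm, about 0.2 kg; it slides on the rail floor with ordinary metal friction. Origin: centre of its underside; z up. Third in the row
- bearing4: a brass bearing block, 30 x 30 mm and 32 mm high with a round oil boss (16 mm across) to 38 mm, about 0.2 kg; it slides on the rail floor with ordinary metal friction. Origin: centre of its underside; z up. Last of the row, farthest from the stop: the one to push on. The row starts 60 to 110 mm short of home
- keeper_pivot (a point): centre of the top of the keeper's pivot, at x = +37, y = -2, z = 46.5 mm in the fixture (axis vertical)
- keeper_end (a point): centre of the black upright pin near the keeper's free end, at the top face of the arm (44 mm above the fixture's underside), 66 mm from the pivot axis. The keeper is a red flat arm 12 mm wide, reaching 74 mm from the pivot axis, its underside 30 mm and top 44 mm above the fixture's underside; the black pin is 12 mm across and stands to 70 mm
- keeper (a joint): angle of the keeper arm, rad. 0 = shut, at its end stop: straight across the rail along the fixture's -x, its near face 6 mm behind a row that is home (a row short of home blocks it); pi/2 = pointing along the fixture's -y; 2.5 = wide open. Seen from above it turns clockwise as it shuts. It starts between 1.9 and 2.4, is stiff (about 0.05 N m, 1 N at the pin) and stays where it is left
- spare_bearing: a spare bearing of the same shape but in grey steel, standing on the bench beside the fixture; a bystander. Origin: centre of its underside
- bush: a copper tube bush, 38 mm across, 28 mm high, standing on the bench beyond the fixture; a bystander. Origin: centre of its underside
- mug: a white mug, 82 mm across, 95 mm high, at the back; a bystander. Origin: centre of its underside
- oil_bottle: a green bottle, 56 mm across, 150 mm high, at the back; a bystander. Origin: centre of its underside
- square: an engineer's square lying flat, stock 110 mm along its y, blade 150 mm along its +x from one end of the stock, 16 mm high, on the left; a bystander. Origin: underside of its stock, mid-length
- screwdriver: a screwdriver with a red handle lying on the right; a bystander. Origin: underside, near mid-length
- jar: a pale jar with a white lid, 64 mm across, 75 mm high, on the right; a bystander. Origin: centre of its underside
Things that resemble listed ones, but are neither listed nor needed, are in the scene too. Leave any pink look-alike of the bearing4 alone. What is shaped like the bearing2 but pink is not meant.

How it is judged:
On the way, in this order (a step that is already met when the one before it is completed fails the run):
1. the row of four is home against the stop (y of bearing1 in the frame of fixture above 0.111 m and y of bearing4 in the frame of fixture above 0.021 m and z of each of bearing1, bearing2, bearing3, bearing4 in the frame of fixture below 0.021 m and angle between each of bearing1, bearing2, bearing3, bearing4's own z axis and vertical below 0.1 rad), for 0.2 s.
2. the keeper is shut behind the row (y of bearing1 in the frame of fixture above 0.111 m and y of bearing4 in the frame of fixture above 0.021 m and value of joint keeper below 0.12 rad), for 0.2 s.
At the end, for the whole second after the job is handed in: All four bearings stand flat on the rail floor at rest, the first and the last within 4 mm of their places against the stop, and the keeper is within 0.12 rad of shut (all of step 2 and z of each of bearing1, bearing2, bearing3, bearing4 in the frame of fixture below 0.021 m and angle between each of bearing1, bearing2, bearing3, bearing4's own z axis and vertical below 0.1 rad and linear speed of each of bearing1, bearing2, bearing3, bearing4 below 0.01 m/s); the robot touches nothing.
It fails at once if a bearing of the row is lifted off the rail floor or tipped (z of any of bearing1, bearing2, bearing3, bearing4 in the frame of fixture above 0.026 m or angle between any of bearing1, bearing2, bearing3, bearing4's own z axis and vertical above 0.3 rad).
It fails at once if the row is pulled apart (more than 12 mm of gaps in all) (distance between bearing1 and bearing4 above 0.102 m).
It fails at once if a bystander is moved by more than 15 mm (distance of any of spare_bearing, bush, mug, oil_bottle, square, screwdriver, jar from where it was at the start of the episode above 0.015 m).
It also fails if it takes over 50 s, if anything falls off the work surface, if the arm or the gripper's body presses on something with over 40 N, if the wrist force passes 120 N, or if a joint passes its speed limit or range.

## Working session

There is one attempt and no reset: what is moved stays moved. The work goes in short steps, Python scripts to look and compute and a tool call to move; the robot and the scene stay as the last step left them, time stands still between calls to the robot, and variables do not carry over. Pictures are saved under pics/ and viewed, and the job is handed in when it is done.

Besides the shell and the picture viewer there is one more tool, called by a JSON object that holds its "method" and its "body". apply_moves: Moves the arm, as the interface text tells. Its arguments: {"type":"object","properties":{"increments":{"type":"string"},"newtons":{"type":"number"}},"required":["increments"]}

```bash
mkdir -p pics; ls; python3 - <<'E'
from plant import *
import cv2
print(read_state())
for n in ["scene","side","wrist"]:
    s=snapshot(n); cv2.imwrite(f"pics/{n}0.png",s["img"][:,:,::-1]); print(n,s["mtx"].tolist(),s["eye"],s["orientation"])
    if n!="wrist":
        for q in ["fixture","stop_face","bearing1","keeper_pivot","keeper_end"]:
            print(q,[(round(d["p"],2),[round(float(v),4) for v in d["position"]]) for d in pinpoint(q,n)])
E
```

```text
pics
{'time': 0.0, 'qpos': array([ 1.08749823e+00,  2.07419370e-01,  1.54293748e+00,  3.73182829e-06,
        1.39353221e+00, -1.50495418e-01]), 'dq': array([-9.43444758e-04, -9.79275944e-05, -3.29245391e-03, -6.24893253e-04,
       -2.05444726e-03, -1.25019304e-04]), 'joint_efforts': array([ 6.76498003e-04, -3.83038759e+01, -2.91596425e+01, -2.44692474e-04,
        1.05117046e-02, -1.11123552e-05]), 'tcp_pos': array([0.1875    , 0.54276982, 0.23013395]), 'tool_rot': array([ 5.16833019e-04,  8.14460582e-01,  5.80217754e-01, -1.02531017e-03]), 'force': array([ 0.42452321, -0.43157326,  0.07546417]), 'torque': array([ 0.01082591,  0.01593819, -0.00640723]), 'gripper_width': 1.0034288866619778}
scene [[363.25227098533173, 0.0, 321.4752147980568], [0.0, 363.25227098533173, 198.9623069419276], [0.0, 0.0, 1.0]] [ 1.12776794 -0.20529466  0.87626063] [-0.24485025  0.77997247  0.5468708  -0.18062013]
fixture [(0.56, [0.5155, 0.0304, 0.0005]), (0.46, [0.4098, 0.0393, -0.0017])]
stop_face [(0.8, [0.4729, 0.1552, 0.0218]), (0.46, [0.5251, -0.0073, 0.0166])]
bearing1 [(0.68, [0.531, -0.0368, 0.01
[... 470 characters left out ...]
  0.83453692 -0.28579336  0.13930945]
fixture [(0.6, [0.5112, 0.0312, 0.0025])]
stop_face [(0.73, [0.4707, 0.1556, 0.0158])]
bearing1 [(0.62, [0.6745, 0.0521, -0.0053]), (0.61, [0.5331, -0.0391, 0.0203]), (0.6, [0.6852, -0.047, 0.0005]), (0.59, [0.5245, -0.0062, 0.0181]), (0.51, [0.5193, 0.0236, 0.0212]), (0.51, [0.3623, 0.1138, -0.0015]), (0.39, [0.5075, 0.0441, 0.0163])]
keeper_pivot [(0.72, [0.5468, 0.0389, 0.0434])]
keeper_end [(0.63, [0.595, -0.0099, 0.0459]), (0.45, [0.5461, 0.0398, 0.0469])]
wrist [[309.70691628693146, 0.0, 314.1329112066751], [0.0, 309.70691628693146, 198.1873050283201], [0.0, 0.0, 1.0]] [0.1243106  0.56520647 0.37392506] [0.10722471 0.8072851  0.57528087 0.07645617]
```

View pics/scene0.png

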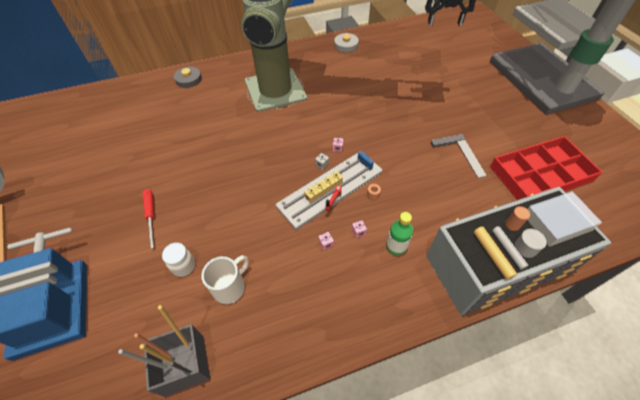

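View pics/side0.png

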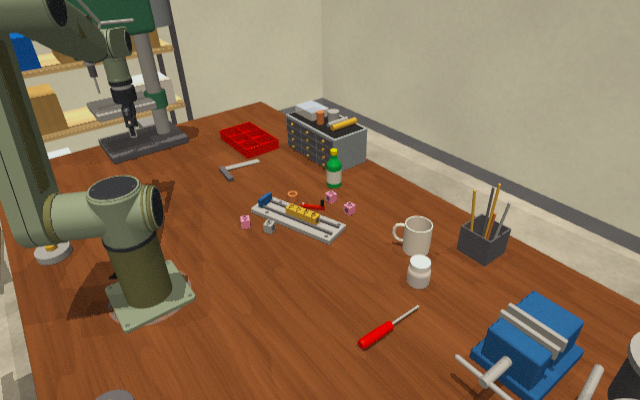

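The scene picture shows the fixture around (330,188) with the blue stop at (366,160), the brass row at about (324,186) and the red keeper at (333,197). The grey spare is at (322,160). The pink look-alikes at (338,144), (326,240) and (360,228) are all off the rail. The brass row of four on the rail is the one meant. Next I fit the fixture pose and enlarge that area.

```bash
cat > h.py <<'E'
from plant import *
import numpy as np, cv2
from scipy.spatial.transform import Rotation as R
from scipy.optimize import least_squares
def rq(q): return R.from_quat([q[1],q[2],q[3],q[0]])
def proj(P,s,fish=False):
    c=rq(s["orientation"]).inv().apply(np.atleast_2d(P)-s["eye"]); K=s["mtx"]
    if fish:
        r=np.hypot(c[:,0],c[:,1]); th=np.arctan2(r,c[:,2]); k=th/np.maximum(r,1e-9)
        return np.c_[K[0,0]*c[:,0]*k+K[0,2],K[1,1]*c[:,1]*k+K[1,2]]
    return np.c_[K[0,0]*c[:,0]/c[:,2]+K[0,2],K[1,1]*c[:,1]/c[:,2]+K[1,2]]
def W(p,P):  # fixture -> world
    x,y,t=p; P=np.atleast_2d(P); c,s=np.cos(t),np.sin(t)
    return np.c_[x+c*P[:,0]-s*P[:,1],y+s*P[:,0]+c*P[:,1],P[:,2]]
def F(p,Q):
    x,y,t=p; Q=np.atleast_2d(Q); c,s=np.cos(t),np.sin(t); d=Q[:,:2]-[x,y]
    return np.c_[c*d[:,0]+s*d[:,1],-s*d[:,0]+c*d[:,1],Q[:,2]]
def go(p,fpos):  # world target from fixture pos; increments in current tool axes
    st=read_state(); r=rq(st["tool_rot"]); t=W(p,fpos)[0]
    ax=r.as_matrix(); yaw=np.degrees(p[2])
    xx=ax[:,0]; dy=(yaw-np.degrees(np.arctan2(xx[1],xx[0])))
    tgt=R.from_matrix(np.c_[[np.cos(p[2]),np.sin(p[2]),0],[np.sin(p[2]),-np.cos(p[2]),0],[0,0,-1]])
    print("tcp",st["tcp_pos"].round(4),"fix",F(p,st["tcp_pos"])[0].round(4),"shift cm (tool)",(ax.T@(t-st["tcp_pos"])*100).round(2),"after turn",(tgt.as_matrix().T@(t-st["tcp_pos"])*100).round(2),"turn",np.degrees((r.inv()*tgt).as_rotvec()).round(2),"F",st["force"].round(2),"t",round(st["time"],2))
E
python3 - <<'E'
from h import *
snaps={}
obs=[]
for n in ["scene","side"]:
    snaps[n]=snapshot(n)
    for q,f in [("fixture",(0,0,0)),("stop_face",(0,.13,.018)),("keeper_pivot",(.037,-.002,.0465))]:
        for d in pinpoint(q,n)[:1]: obs.append((f,d["position"]))
fp=np.array([o[0] for o in obs]); wp=np.array([o[1] for o in obs])
p=least_squares(lambda p:(W(p,fp)-wp)[:,:2].ravel(),[.513,.031,.318],loss="soft_l1",f_scale=.004).x
print(p, (W(p,fp)-wp).round(4).tolist())
np.save("p.npy",p)
for n in snaps:
    for q in ["bearing1","keeper_end","spare_bearing"]:
        print(n,q,[(round(d["p"],2),F(p,d["position"])[0].round(3).tolist()) for d in pinpoint(q,n)])
    for b in ["bush"]: print(b,[(round(d["p"],2),np.round(d["position"],3).tolist()) for d in pinpoint(b,n)])
    im=snaps[n]["img"][:,:,::-1].copy()
    c=proj(W(p,(0,0,.02)),snaps[n])[0].astype(int); k=6
    crop=cv2.resize(im[c[1]-45:c[1]+45,c[0]-65:c[0]+65],None,fx=k,fy=k,interpolation=cv2.INTER_CUBIC)
    def dr(pts,col):
        u=(proj(W(p,pts),snaps[n])-[c[0]-65,c[1]-45]+.5)*k
        cv2.polylines(crop,[u.astype(np.int32)],True,col,1)
    dr([(-.05,-.165,.018),(.05,-.165,.018),(.05,.165,.018),(-.05,.165,.018)],(0,255,0))
    dr([(-.0165,.13,.018),(.0165,.13,.018),(.0165,.13,.052),(-.0165,.13,.052)],(255,255,0))
    cv2.imwrite(f"pics/crop_{n}.png",crop)
go(p,(0,-.125,.22))
E
```

```text
[0.51319782 0.03011874 0.32723096] [[-0.0027, 0.0023, -0.0004], [-0.0013, -0.0001, -0.0033], [0.0018, 0.0002, 0.0005], [0.0005, -0.0017, 0.0023], [0.0027, -0.0021, 0.0036], [-0.0009, 0.0013, 0.0018]]
scene bearing1 [(0.76, [0.138, -0.126, 0.002]), (0.74, [0.164, -0.032, 0.004]), (0.68, [0.001, -0.044, 0.016]), (0.56, [-0.003, 0.015, 0.014]), (0.42, [-0.115, 0.129, -0.004])]
scene keeper_end [(0.66, [0.002, -0.039, 0.015]), (0.61, [0.059, -0.064, 0.048])]
scene spare_bearing [(0.59, [-0.093, 0.047, -0.005])]
bush [(0.43, [0.471, 0.156, 0.021])]
side bearing1 [(0.69, [-0.002, -0.07, 0.021]), (0.64, [-0.001, 0.018, 0.017]), (0.58, [-0.001, -0.035, 0.019]), (0.55, [0.137, -0.129, 0.001]), (0.52, [0.164, -0.031, -0.005]), (0.46, [-0.117, 0.126, -0.003]), (0.4, [0.004, -0.008, 0.02])]
side keeper_end [(0.7, [0.001, 0.0, -0.0]), (0.48, [-0.0, 0.015, 0.018]), (0.45, [0.063, -0.064, 0.047])]
side spare_bearing [(0.52, [-0.095, 0.042, 0.002])]
bush []
tcp [0.1878 0.5435 0.2313] fix [-0.1431  0.5907  0.2313] shift cm (tool) [-47.76  55.19   1.12] after turn [14.31 71.57  1.13] turn [-0.    0.   52.18] F [ 0.56  0.26 -0.17] t 1.45
```

View pics/crop_scene.png

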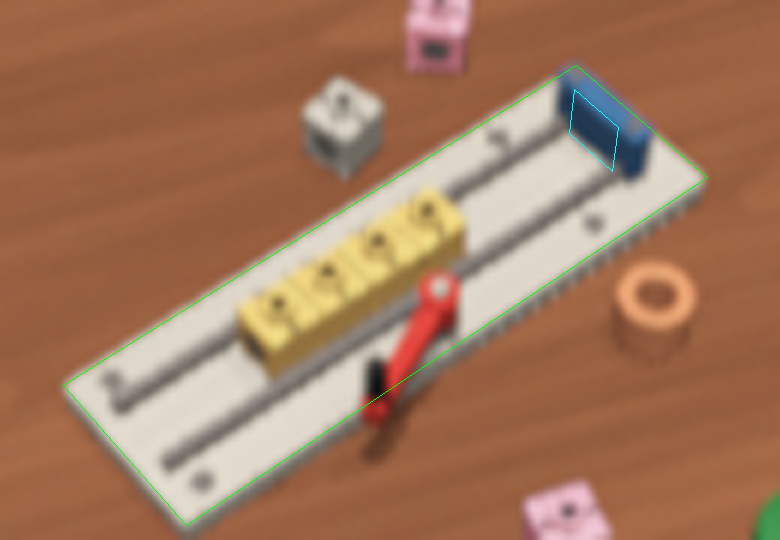

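View pics/crop_side.png

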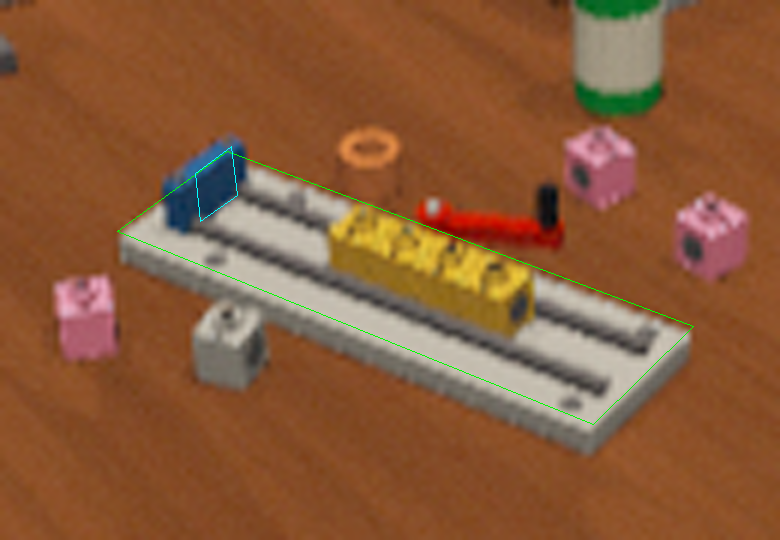

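{"method": "apply_moves", "body": {"increments": "255 0 0 0 0 0 6.5; 255 0 0 0 0 0 6.5; 255 0 0 0 0 0 6.5; 255 0 0 0 0 0 6.5; 255 0 0 0 0 0 6.5; 255 0 0 0 0 0 6.5; 255 0 0 0 0 0 6.5; 255 0 0 0 0 0 6.5", "newtons": 60}}

```text
time: 2.12
tcp_pos: [0.1879, 0.5435, 0.2313]
tool_rot: [0.0, 0.987, 0.162, 0.0]
force: [-0.7, -0.3, -0.3]
gripper_width: -0.001
```

{"method": "apply_moves", "body": {"increments": "255 0.7 3.6 0 0 0 0; 255 0.7 3.6 0 0 0 0; 255 0.7 3.6 0 0 0 0; 255 0.7 3.6 0 0 0 0; 255 0.7 3.6 0 0 0 0; 255 0.7 3.6 0 0 0 0; 255 0.7 3.6 0 0 0 0; 255 0.7 3.6 0 0 0 0; 255 0.7 3.6 0 0 0 0; 255 0.7 3.6 0 0 0 0"}}

```text
time: 2.95
tcp_pos: [0.3715, 0.2241, 0.2316]
tool_rot: [-0.0, 0.986, 0.165, 0.001]
force: [0.3, -0.0, -0.2]
gripper_width: -0.0
```

{"method": "apply_moves", "body": {"increments": "255 0.7 3.6 0 0 0 0; 255 0.7 3.6 0 0 0 0; 255 0.7 3.6 0 0 0 0; 255 0.7 3.6 0 0 0 0; 255 0.7 3.6 0 0 0 0; 255 0.7 3.6 0 0 0 0; 255 0.7 3.6 0 0 0 0; 255 0.7 3.6 0 0 0 0; 255 0.7 3.6 0 0 0 0; 255 0.7 3.2 0 0 0 0; 255 0 0 0 0 0 0"}}

```text
time: 3.87
tcp_pos: [0.5552, -0.0939, 0.2314]
tool_rot: [0.002, 0.987, 0.162, 0.001]
force: [0.0, 0.4, 0.3]
gripper_width: 0.001
```

Both crops show the plate outline matching to within about 1 px (≈2 mm). The brass row sits alone on the rail, and the keeper pin is at scene-crop (375,380). The pink blocks and the grey spare stand off the fixture. Now I check with the wrist view.

```bash
cat > wv.py <<'E'
from h import *
import sys
p=np.load("p.npy"); s=snapshot("wrist"); im=s["img"][:,:,::-1].copy()
cv2.imwrite("pics/raw_"+sys.argv[1],im)
k=1.25; im=cv2.resize(im,None,fx=k,fy=k)
def dr(pts,col,cl=True):
    cv2.polylines(im,[((proj(W(p,pts),s,True)+.5)*k).astype(np.int32)],cl,col,1)
dr([(-.05,y,.018) for y in np.linspace(-.165,.165,30)]+[(.05,y,.018) for y in np.linspace(.165,-.165,30)],(0,255,0))
dr([(-.0165,.13,.018),(.0165,.13,.018),(.0165,.13,.052),(-.0165,.13,.052)],(255,255,0))
for x in(-.0165,.0165): dr([(x,y,.026) for y in np.linspace(-.155,.13,30)],(255,0,0),False)
dr([(.037+.006*np.cos(a),-.002+.006*np.sin(a),.0465) for a in np.linspace(0,6.28,20)],(255,0,255))
cv2.imwrite("pics/"+sys.argv[1],im)
for q in ["bearing1","keeper_end","stop_face","keeper_pivot","fixture"]:
    print(q,[(round(d["p"],2),F(p,d["position"])[0].round(4).tolist()) for d in pinpoint(q,"wrist")])
go(p,(0,-.122,.22))
E
python3 wv.py w1.png
```

```text
bearing1 [(0.97, [0.0014, -0.0663, 0.019]), (0.88, [0.0014, 0.0207, 0.0154]), (0.86, [-0.0008, -0.0077, 0.0184]), (0.77, [0.1353, -0.1202, -0.0012]), (0.73, [0.0016, -0.0421, 0.0152]), (0.69, [0.2594, 0.0152, 0.0007]), (0.63, [0.1649, -0.0309, 0.0022])]
keeper_end [(0.7, [0.065, -0.0607, 0.045])]
stop_face []
keeper_pivot [(0.56, [0.0365, 0.0017, 0.0434])]
fixture []
tcp [ 0.552  -0.0871  0.2313] fix [-0.0009 -0.1234  0.2313] shift cm (tool) [ 0.09 -0.14  1.13] after turn [ 0.09 -0.14  1.13] turn [-0.03  0.01  0.27] F [ 0.18 -0.11 -0.34] t 4.17
```

View pics/w1.png

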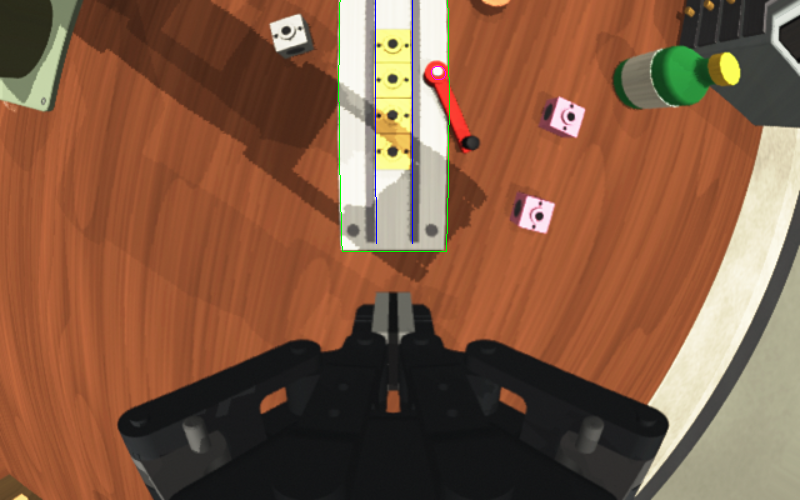

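The wrist view overlay coincides with the plate edges and the pivot at (437,70). The row is contiguous, with bearing4 at (393,152), and the path behind it is clear. I descend behind it with the tip leaning slightly forward so it pushes low.

{"method": "apply_moves", "body": {"increments": "255 0.1 0 2.8 4 0 0.3; 255 0 0 2.8 0 0 0; 255 0 0 2.8 0 0 0; 255 0 0 2.8 0 0 0; 255 0 0 2.8 0 0 0; 255 0 0 2.8 0 0 0; 255 0 0 1.5 0 0 0; 255 0 0 0.8 0 0 0; 255 0 0 0 0 0 0"}}

```text
time: 4.92
tcp_pos: [0.5479, -0.0756, 0.0389]
tool_rot: [-0.035, 0.986, 0.163, -0.008]
force: [-0.4, 0.5, 0.3]
gripper_width: -0.004
```

```bash
python3 -c "
from h import *
go(np.load('p.npy'),(0,-.1,.03))"
```

```text
tcp [ 0.5479 -0.0756  0.0389] fix [-0.0011 -0.1113  0.0389] shift cm (tool) [ 0.12 -1.06  0.97] after turn [ 0.11 -1.13  0.89] turn [-4.15  0.2  -0.03] F [-0.4   0.5   0.28] t 4.92
```

{"method": "apply_moves", "body": {"increments": "255 0.1 0 0.4 0 0 0; 255 0 0.1 0.4 0 0 0; 255 0 -0.4 0.03 0 0 0; 255 0 -0.4 0.03 0 0 0; 255 0 -0.4 0.03 0 0 0; 255 0 -0.3 0.02 0 0 0; 255 0 -0.3 0.02 0 0 0; 255 0 -0.3 0.02 0 0 0; 255 0 -0.3 0.02 0 0 0; 255 0 0 0 0 0 0"}}

```text
time: 5.75
tcp_pos: [0.5439, -0.0549, 0.033]
tool_rot: [-0.034, 0.986, 0.162, -0.005]
force: [1.9, -2.7, -1.0]
gripper_width: -0.004
```

```bash
python3 wv.py w2.png
```

```text
bearing1 [(0.98, [0.0025, -0.0645, 0.0215]), (0.91, [0.1644, -0.0316, -0.0007]), (0.75, [0.0003, 0.0245, 0.0164]), (0.75, [0.0012, -0.0369, 0.0172]), (0.58, [-0.0022, -0.0043, 0.0162]), (0.56, [0.1344, -0.1245, 0.0036])]
keeper_end [(0.73, [0.0618, -0.0652, 0.0508]), (0.29, [0.0005, -0.0617, 0.0197])]
stop_face []
keeper_pivot [(0.57, [0.0353, 0.0009, 0.0427])]
fixture []
tcp [ 0.5439 -0.0549  0.033 ] fix [ 0.0017 -0.0904  0.033 ] shift cm (tool) [ -0.15   1.86 -18.88] after turn [ -0.17   3.16 -18.7 ] turn [-3.96 -0.05 -0.13] F [ 1.82 -3.22  1.21] t 6.05
```

View pics/w2.png

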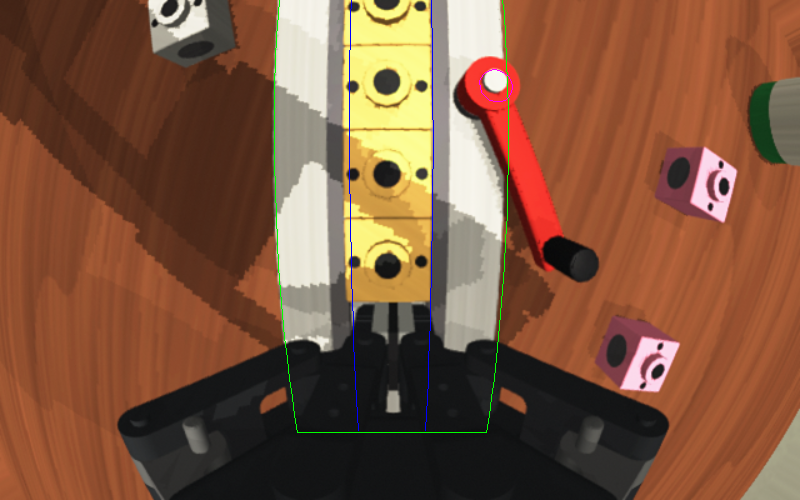

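The wrist view shows the finger touching bearing4 (tip at (393,305)), the force is about 3 N and the row is tight. I push on.

{"method": "apply_moves", "body": {"increments": "255 -0.1 -0.3 0.1 0 0 0; 255 -0.1 -0.4 0.1 0 0 0; 255 0 -0.4 0.1 0 0 0; 255 0 -0.4 0.03 0 0 0; 255 0 -0.4 0.03 0 0 0; 255 0 -0.4 0.03 0 0 0; 255 0 -0.4 0.03 0 0 0; 255 0 -0.4 0.03 0 0 0; 255 0 -0.4 0.03 0 0 0; 255 0 -0.4 0.03 0 0 0; 255 0 -0.2 0.01 0 0 0; 255 0 0 0 0 0 0"}}

```text
time: 7.05
tcp_pos: [0.5318, -0.0183, 0.0329]
tool_rot: [-0.032, 0.986, 0.162, -0.002]
force: [3.6, -7.6, 6.2]
gripper_width: -0.002
```

```bash
python3 wv.py w3.png
```

```text
bearing1 [(0.95, [0.0, 0.001, 0.018]), (0.88, [0.0002, -0.0246, 0.0207]), (0.76, [0.0011, 0.0649, 0.0158]), (0.68, [0.1352, -0.1238, -0.0008]), (0.67, [-0.0012, 0.0324, 0.015]), (0.64, [0.1635, -0.032, -0.0006])]
keeper_end [(0.98, [0.0617, -0.0627, 0.0497]), (0.2, [0.0342, -0.0014, 0.0413])]
stop_face []
keeper_pivot [(0.63, [0.034, -0.0014, 0.0432])]
fixture []
tcp [ 0.5318 -0.0184  0.0327] fix [ 0.002  -0.0519  0.0327] shift cm (tool) [ -0.08   5.8  -19.14] after turn [ -0.2    7.01 -18.73] turn [-3.65 -0.33 -0.11] F [ 2.17 -8.27  7.89] t 7.35
```

View pics/w3.png

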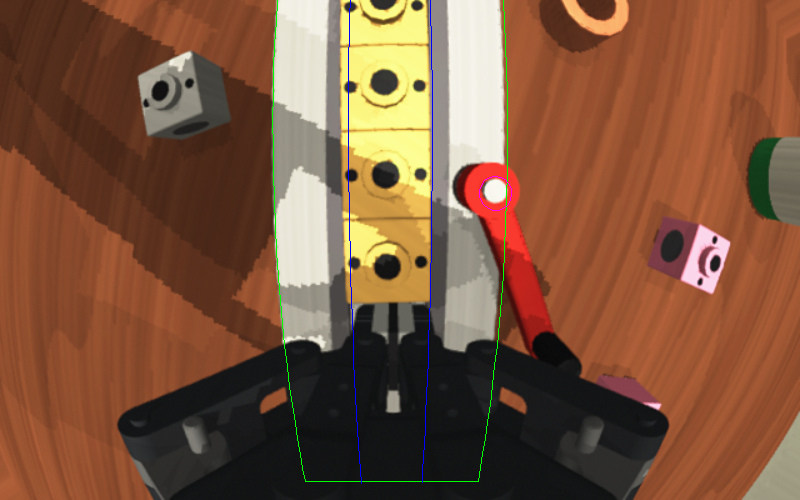

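Row intact and mid-way. There is an upward force of about 7 N on the tool. I check the side view to make sure it is only finger friction, not the linkage over the pin.

```bash
python3 - <<'E'
from h import *
p=np.load("p.npy"); o=[]
for n in ["scene","side"]:
    s=snapshot(n); c=proj(W(p,(0.02,-.05,.06)),s)[0].astype(int)
    o.append(cv2.resize(s["img"][c[1]-40:c[1]+40,c[0]-40:c[0]+40,::-1],(400,400),interpolation=cv2.INTER_CUBIC))
cv2.imwrite("pics/chk.png",np.hstack(o)); print(read_state()["force"])
E
```

```text
[ 2.64882252 -7.39162466  7.00785255]
```

View pics/chk.png

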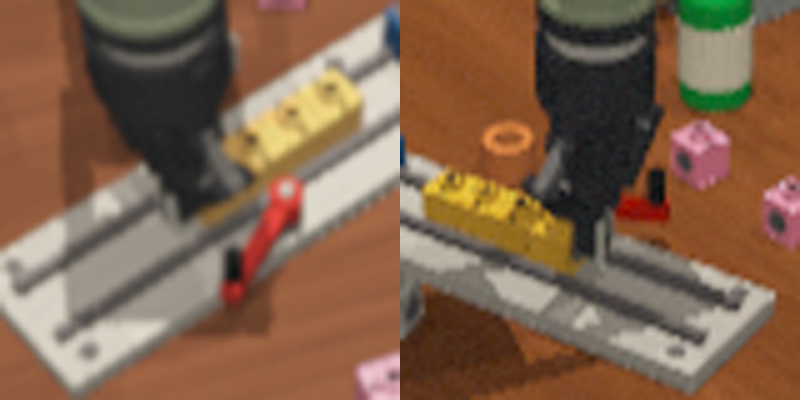

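```bash
python3 -c "
from h import *
p=np.load('p.npy'); m=rq(read_state()['tool_rot']).as_matrix()
print((R.from_euler('z',-p[2]).as_matrix()@m).round(3))"
```

```text
[[ 1.    -0.002  0.006]
 [-0.002 -0.998  0.064]
 [ 0.006 -0.064 -0.998]]
```

Tilt is right (tip leads) and the pin is clear, so the vertical force is pad friction from my commanded descent. I relax that while pushing on.

{"method": "apply_moves", "body": {"increments": "255 0 -0.4 0 0 0 0; 255 0 -0.4 0 0 0 0; 255 0 -0.4 0 0 0 0; 255 0 -0.4 0 0 0 0; 255 0 -0.4 0 0 0 0; 255 0 -0.4 0.03 0 0 0; 255 0 -0.4 0.03 0 0 0; 255 0 -0.4 0.03 0 0 0; 255 0 -0.4 0.03 0 0 0; 255 0 -0.4 0.03 0 0 0; 255 0 -0.3 0.02 0 0 0; 255 0 0 0 0 0 0"}}

```text
time: 8.45
tcp_pos: [0.5159, 0.0238, 0.0327]
tool_rot: [-0.033, 0.986, 0.162, -0.004]
force: [1.8, -5.4, 4.3]
gripper_width: 0.002
```

```bash
python3 wv.py w4.png
```

```text
bearing1 [(0.88, [-0.0025, 0.0808, 0.0195]), (0.86, [0.1645, -0.0333, -0.0006]), (0.7, [0.0005, 0.1081, 0.017]), (0.68, [-0.1189, 0.1292, 0.001]), (0.64, [0.0005, 0.0452, 0.0142])]
keeper_end []
stop_face []
keeper_pivot [(0.7, [0.035, 0.0015, 0.0428])]
fixture []
tcp [0.5159 0.0238 0.0327] fix [ 0.0005 -0.0068  0.0327] shift cm (tool) [ 1.000e-02  1.022e+01 -1.947e+01] after turn [ -0.05  11.52 -18.73] turn [-3.87 -0.13 -0.12] F [ 2.43 -5.3   3.43] t 8.75
```

View pics/w4.png

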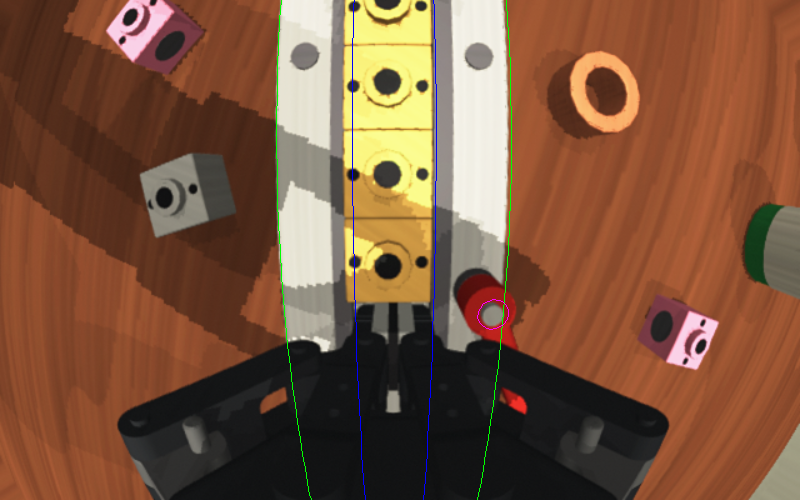

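The row is still tight, with about 6 mm left. I creep with small steps, watching the force.

{"method": "apply_moves", "body": {"increments": "255 0 -0.2 0.01 0 0 0; 255 0 -0.2 0.01 0 0 0; 255 0 -0.2 0.01 0 0 0; 255 0 0 0 0 0 0"}}

```text
time: 9.08
tcp_pos: [0.514, 0.0293, 0.0327]
tool_rot: [-0.033, 0.986, 0.162, -0.004]
force: [1.6, -4.8, 3.3]
gripper_width: -0.004
```

{"method": "apply_moves", "body": {"increments": "255 0 -0.1 0 0 0 0; 255 0 -0.1 0.01 0 0 0; 255 0 -0.1 0.01 0 0 0; 255 0 0 0 0 0 0"}}

```text
time: 9.42
tcp_pos: [0.5136, 0.0304, 0.0328]
tool_rot: [-0.031, 0.986, 0.162, -0.004]
force: [3.0, -11.2, 2.7]
gripper_width: 0.001
```

```bash
python3 -c "
from h import *
go(np.load('p.npy'),(0,0,.03))"
```

```text
tcp [0.5136 0.0304 0.0328] fix [0.0005 0.0001 0.0328] shift cm (tool) [-0.05  0.03  0.27] after turn [-0.05  0.01  0.28] turn [-3.64 -0.13 -0.05] F [  3.01 -11.21   2.73] t 9.42
```

{"method": "apply_moves", "body": {"increments": "255 0 -0.2 0 0 0 0; 255 0 -0.2 0 0 0 0; 255 0 0 0 0 0 0; 255 0 0 0 0 0 0; 255 0 0 0 0 0 0"}}

```text
time: 9.83
tcp_pos: [0.514, 0.0307, 0.033]
tool_rot: [-0.028, 0.986, 0.163, -0.003]
force: [6.0, -20.1, -1.2]
gripper_width: 0.004
```

```bash
python3 wv.py w5.png
```

```text
bearing1 [(0.92, [-0.0033, 0.0245, 0.0222]), (0.68, [-0.1204, 0.1298, -0.0022]), (0.67, [0.1652, -0.0284, 0.0006]), (0.64, [-0.0027, 0.0884, 0.0214]), (0.61, [0.0002, 0.0558, 0.0165])]
keeper_end []
stop_face []
keeper_pivot [(0.76, [0.0335, 0.0012, 0.0429])]
fixture [(0.36, [0.0335, 0.0003, 0.0417])]
tcp [0.5139 0.0307 0.033 ] fix [0.0009 0.0003 0.033 ] shift cm (tool) [ -0.02  11.15 -19.36] after turn [ -0.09  12.23 -18.7 ] turn [-3.26 -0.2  -0.02] F [  6.06 -21.55  -2.05] t 10.13
```

View pics/w5.png

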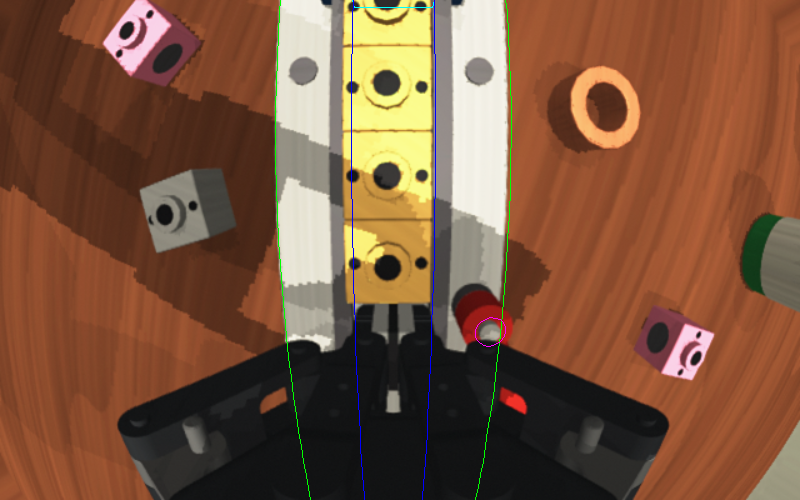

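The row has stopped against the stop: the force rose to 20 N with no further motion, and the blue stop is now visible at the top edge with bearing1 against it. I back off and lift.

{"method": "apply_moves", "body": {"increments": "255 0 0.3 0 0 0 0; 255 0 0.5 0 0 0 0; 255 0 1 0 0 0 0; 255 0 1 0 0 0 0; 255 0 0.8 -1 -4 0 0; 255 0 0 -2.5 0 0 0; 255 0 0 -3 0 0 0; 255 0 0 -3 0 0 0; 255 0 0 -2 0 0 0; 255 0 0 0 0 0 0"}}

```text
time: 10.97
tcp_pos: [0.5253, 0.0019, 0.1493]
tool_rot: [0.001, 0.987, 0.162, 0.004]
force: [0.7, -0.0, -0.4]
gripper_width: -0.003
```

```bash
python3 wv.py w6.png; python3 - <<'E'
from h import *
p=np.load("p.npy"); snapshot("scene");snapshot("side")
for n in ["scene","side"]:
  for q in ["bearing1","keeper_end","oil_bottle"]:
    print(n,q,[(round(d["p"],2),F(p,d["position"])[0].round(3).tolist()) for d in pinpoint(q,n)])
st=read_state(); print(st["qpos"].round(3))
go(p,(.0877,-.0475,.13))
E
```

```text
bearing1 [(0.92, [0.1655, -0.0324, 0.0015]), (0.91, [-0.1191, 0.1289, -0.0012]), (0.85, [0.0008, 0.0499, 0.0155]), (0.85, [0.136, -0.1243, 0.0003]), (0.81, [0.0, 0.0268, 0.0232]), (0.8, [0.0016, 0.1144, 0.0175]), (0.78, [-0.0032, 0.0857, 0.0165])]
keeper_end [(0.9, [0.0633, -0.0614, 0.0516])]
stop_face [(0.55, [0.0021, 0.1316, 0.0177])]
keeper_pivot [(0.92, [0.0343, -0.001, 0.0438]), (0.17, [0.062, -0.0621, 0.0477])]
fixture [(0.88, [0.0001, -0.0007, -0.0])]
tcp [0.5204 0.0025 0.1424] fix [-0.0021 -0.0285  0.1424] shift cm (tool) [ 0.2   9.33 -7.78] after turn [ 0.21  9.35 -7.76] turn [-0.12  0.23 -0.12] F [ 0.78  0.21 -0.36] t 11.27
scene bearing1 [(0.61, [-0.002, 0.112, 0.014]), (0.6, [-0.116, 0.127, -0.002]), (0.56, [-0.002, 0.029, 0.019]), (0.54, [0.165, -0.032, 0.001]), (0.45, [0.133, -0.127, -0.003]), (0.42, [0.002, 0.081, 0.019]), (0.16, [0.062, -0.062, 0.043])]
scene keeper_end [(0.51, [0.059, -0.061, 0.045])]
scene oil_bottle [(0.75, [0.26, 0.017, 0.002])]
side bearing1 [(0.68, [0.162, -0.03, -0.004]), (0.67, [-0.118, 0.126, -0.003]), (0.63, [0.138, -0.129, 0.003]), (0.55, [0.001, 0.088, 0.022]), (0.53, [-0.005, 0.058, 0.018]), (0.45, [-0.005, 0.024, 0.02]), (0.4, [-0.0, 0.111, 0.018])]
side keeper_end [(0.53, [0.067, -0.064, 0.047])]
side oil_bottle [(0.93, [0.26, 0.014, 0.002])]
[-0.162  0.186  1.758 -0.     1.198 -0.487]
tcp [0.5219 0.0023 0.1443] fix [-0.0007 -0.0292  0.1443] shift cm (tool) [8.84 1.81 1.42] after turn [8.84 1.83 1.43] turn [-0.01  0.03 -0.12] F [0.23 0.19 0.31] t 11.67
```

View pics/w6.png

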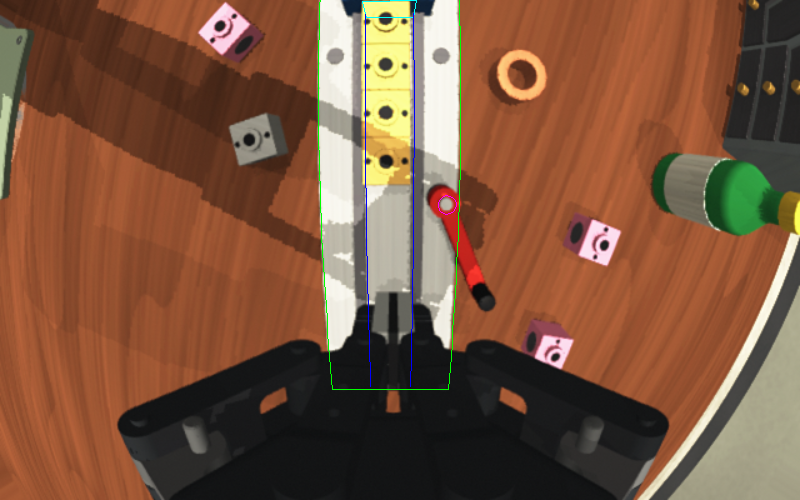

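The row is home: bearing1 is at about y=0.112–0.114 and bearing4 at about 0.025–0.029, touching at w6 (386,20)–(386,160), with the keeper pin at (484,297). Next I position behind the keeper pin on its outer side.

{"method": "apply_moves", "body": {"increments": "255 2.3 0.4 0 0 0 0; 255 2.3 0.4 0 0 0 0; 255 2.3 0.4 0 0 0 0; 255 2.3 0.4 0 0 0 0; 255 0 0 0 0 0 -6.8; 255 0 0 0 0 0 -6.8; 255 0 0 0 0 0 -6.8; 255 0 0 0 0 0 -6.8; 255 0 0 0 0 0 -6.6; 255 0 0 0 0 0 0; 255 0 0 0 0 0 0"}}

```text
time: 12.58
tcp_pos: [0.6143, 0.0165, 0.1444]
tool_rot: [-0.0, 0.898, 0.44, -0.0]
force: [0.7, -0.8, -0.0]
gripper_width: 0.0
```

```bash
python3 wv.py w7.png; python3 -c "
from h import *
go(np.load('p.npy'),(.0911,-.0452,.053))"
```

```text
bearing1 [(0.85, [0.1623, -0.0328, -0.004]), (0.82, [-0.0008, 0.0251, 0.0192]), (0.67, [-0.0031, 0.0903, 0.0178]), (0.16, [0.2628, 0.0168, -0.0014])]
keeper_end [(0.66, [0.0611, -0.0625, 0.0481])]
stop_face []
keeper_pivot [(0.78, [0.039, -0.0018, 0.0421]), (0.24, [0.063, -0.0603, 0.0464])]
fixture [(0.88, [0.0013, 0.0017, 0.0036]), (0.51, [-0.0007, 0.0536, 0.016])]
tcp [0.6143 0.0165 0.1445] fix [ 0.0914 -0.0454  0.1445] shift cm (tool) [-11.85   1.32  -7.55] after turn [-9.14  7.66 -7.55] turn [-0.000e+00  1.000e-02  3.364e+01] F [-0.69  0.31 -0.48] t 12.88
tcp [0.6143 0.0165 0.1445] fix [ 0.0914 -0.0454  0.1445] shift cm (tool) [-0.01 -0.03  9.15] after turn [-0.03 -0.02  9.15] turn [-0.000e+00  1.000e-02  3.364e+01] F [-0.69  0.31 -0.48] t 12.88
```

View pics/w7.png

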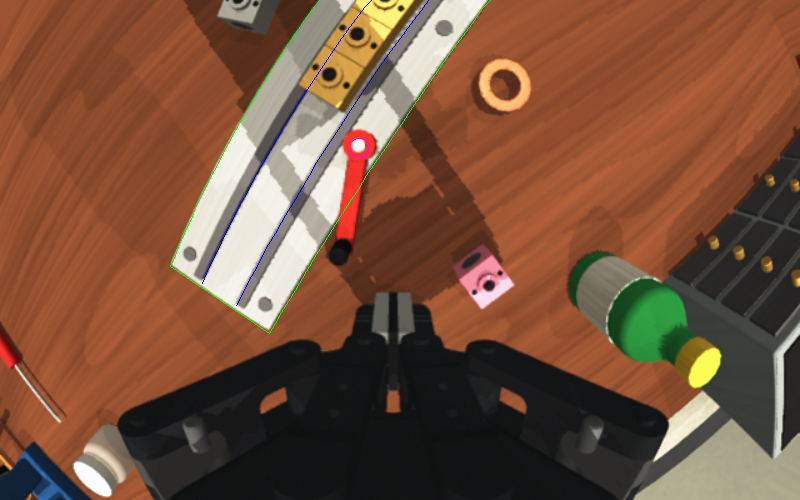

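The wrist view shows the pin at (340,252), left of the fingers, with clear space below. I descend to 53 mm (between the arm top at 44 and the pin top at 70).

{"method": "apply_moves", "body": {"increments": "255 0 0 2.5 0 0 0; 255 0 0 2.5 0 0 0; 255 0 0 2.5 0 0 0; 255 0 0 1 0 0 0; 255 0 0 0.6 0 0 0; 255 0 0 0 0 0 0; 255 0 0 0 0 0 0"}}

```text
time: 13.47
tcp_pos: [0.6152, 0.0164, 0.0544]
tool_rot: [0.0, 0.897, 0.442, 0.001]
force: [0.2, 0.7, -0.3]
gripper_width: 0.002
```

```bash
python3 wv.py w8.png
```

```text
bearing1 [(0.97, [0.1649, -0.0323, 0.0008]), (0.83, [-0.0011, 0.0519, 0.017]), (0.57, [-0.0005, 0.0271, 0.0184]), (0.56, [0.1347, -0.1217, -0.0011])]
keeper_end [(0.8, [0.0632, -0.0647, 0.0473])]
stop_face []
keeper_pivot [(0.79, [0.0332, -0.0011, 0.0432])]
fixture [(0.68, [0.0002, 0.0008, -0.0002])]
tcp [0.6151 0.0164 0.0547] fix [ 0.0921 -0.0458  0.0547] shift cm (tool) [-11.88   1.26 -16.54] after turn [ -9.21   7.62 -16.53] turn [ 0.08 -0.08 33.68] F [ 0.25  0.79 -0.05] t 13.77
```

View pics/w8.png

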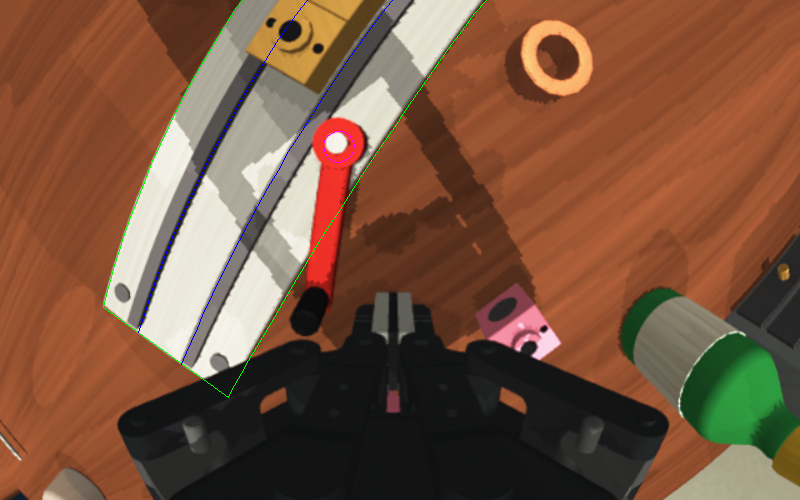

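{"method": "apply_moves", "body": {"increments": "255 -0.76 0.2 0 0 0 6.5; 255 -0.76 0.2 0 0 0 6.5; 255 -0.76 0.19 0 0 0 6.5; 255 -0.76 0.2 0 0 0 6.5; 255 -0.76 0.19 0 0 0 6.5; 255 -0.76 0.2 0 0 0 6.5; 255 -0.76 0.19 0 0 0 6.5; 255 0 0 0 0 0 0"}}

```text
time: 14.43
tcp_pos: [0.5775, -0.0234, 0.0539]
tool_rot: [0.0, 0.998, 0.059, -0.0]
force: [0.4, 0.6, -0.7]
gripper_width: -0.002
```

```bash
python3 wv.py w9.png
```

```text
bearing1 [(0.71, [0.1654, -0.0331, -0.0024]), (0.71, [-0.1175, 0.1286, -0.0011]), (0.63, [0.0021, 0.0266, 0.0207]), (0.59, [0.1352, -0.1253, 0.0024]), (0.58, [0.0062, 0.0527, 0.017])]
keeper_end [(0.97, [0.0248, -0.0686, 0.0488])]
stop_face []
keeper_pivot [(0.77, [0.0367, -0.0018, 0.0428])]
fixture [(0.71, [-0.0017, 0.0, -0.0019])]
tcp [ 0.5785 -0.0227  0.0536] fix [ 0.0448 -0.071   0.0536] shift cm (tool) [ -3.35   5.91 -16.64] after turn [ -4.48   5.1  -16.64] turn [ 1.000e-02 -1.000e-02 -1.173e+01] F [ 0.46  0.09 -0.48] t 14.73
```

View pics/w9.png

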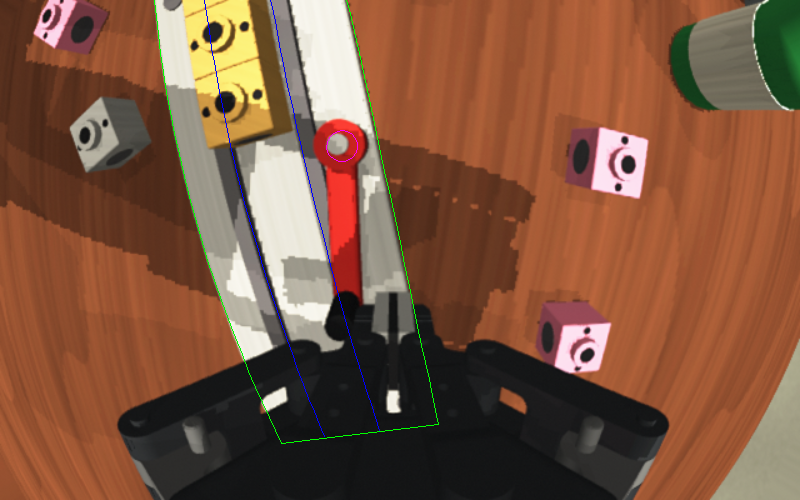

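The pin is being carried: keeper at about 1.39 rad, pin at (343,310) beside the finger. I continue the arc.

{"method": "apply_moves", "body": {"increments": "255 -0.76 0.2 0 0 0 6.5; 255 -0.76 0.2 0 0 0 6.5; 255 -0.76 0.19 0 0 0 6.5; 255 -0.76 0.2 0 0 0 6.5; 255 -0.76 0.19 0 0 0 6.5; 255 -0.76 0.2 0 0 0 6.5; 255 -0.76 0.19 0 0 0 6.5; 255 -0.76 0.19 0 0 0 6.5; 255 -0.76 0.2 0 0 0 6.5; 255 0 0 0 0 0 0"}}

```text
time: 15.57
tcp_pos: [0.5097, -0.0168, 0.0533]
tool_rot: [0.0, 0.9, -0.435, -0.001]
force: [-0.4, 0.8, 0.4]
gripper_width: -0.001
```

```bash
python3 wv.py w10.png
```

```text
bearing1 [(0.96, [-0.0041, 0.0892, 0.0185]), (0.81, [0.1361, -0.1225, 0.0013]), (0.79, [0.0, 0.0536, 0.0176]), (0.65, [-0.0023, 0.0262, 0.0193]), (0.58, [0.0027, 0.1149, 0.017]), (0.56, [-0.1182, 0.1315, -0.0015])]
keeper_end [(0.9, [-0.0229, -0.026, 0.0465])]
stop_face []
keeper_pivot [(0.87, [0.0369, 0.0008, 0.0418])]
fixture [(0.87, [0.0032, -0.0008, -0.0014])]
tcp [ 0.5112 -0.0175  0.0535] fix [-0.0172 -0.0445  0.0535] shift cm (tool) [  7.88   1.   -16.65] after turn [  1.72   7.75 -16.65] turn [ 0.000e+00 -1.000e-02 -7.024e+01] F [ 0.59 -0.43 -0.76] t 15.87
```

View pics/w10.png

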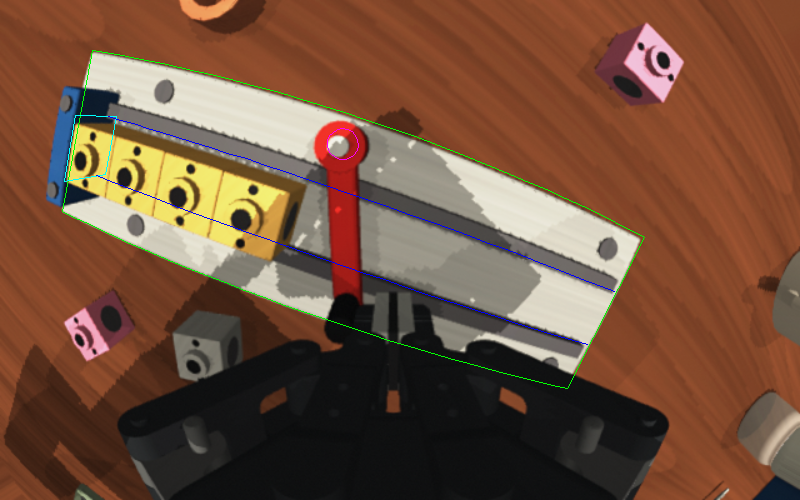

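The row stays tight at the stop and the keeper is at about 0.38 rad. I sweep the last part, then nudge gently onto its end stop.

{"method": "apply_moves", "body": {"increments": "255 -0.76 0.2 0 0 0 6.5; 255 -0.76 0.2 0 0 0 6.5; 255 -0.76 0.19 0 0 0 6.5; 255 0 0 0 0 0 0; 255 -0.1 0 0 0 0 0; 255 -0.1 0 0 0 0 0; 255 0 0 0 0 0 0"}}

```text
time: 16.45
tcp_pos: [0.4933, 0.0004, 0.0535]
tool_rot: [0.0, 0.814, -0.58, 0.0]
force: [-0.5, -0.3, 0.1]
gripper_width: 0.0
```

```bash
python3 wv.py w11.png
```

```text
bearing1 [(0.87, [0.0036, 0.1158, 0.0176]), (0.81, [-0.121, 0.1295, -0.0024]), (0.69, [-0.0002, 0.0256, 0.0204]), (0.68, [-0.0041, 0.0885, 0.019])]
keeper_end [(0.79, [-0.0285, -0.0049, 0.0486])]
stop_face [(0.72, [-0.0005, 0.1158, 0.0134])]
keeper_pivot [(0.78, [0.0344, 0.0001, 0.0397])]
fixture [(0.58, [0.0018, 0.0019, 0.0009])]
tcp [4.933e-01 4.000e-04 5.350e-02] fix [-0.0284 -0.0217  0.0535] shift cm (tool) [ 10.04  -2.81 -16.65] after turn [  2.84  10.03 -16.65] turn [ 1.00e-02 -1.00e-02 -8.98e+01] F [ 0.31 -1.29 -0.76] t 16.75
```

View pics/w11.png

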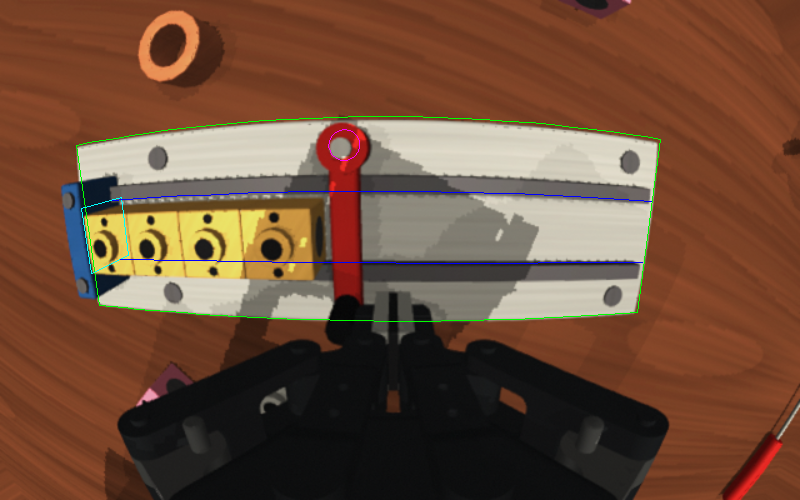

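{"method": "apply_moves", "body": {"increments": "255 -0.15 0 0 0 0 0; 255 -0.15 0 0 0 0 0; 255 -0.15 0 0 0 0 0; 255 0 0 0 0 0 0; 255 0 0 0 0 0 0"}}

```text
time: 17.17
tcp_pos: [0.4928, 0.0019, 0.0538]
tool_rot: [0.002, 0.814, -0.581, 0.003]
force: [1.7, -11.5, -3.3]
gripper_width: 0.0
```

{"method": "apply_moves", "body": {"increments": "255 -0.15 0 0 0 0 0; 255 -0.1 0 0 0 0 0; 255 0 0 0 0 0 0; 255 0 0 0 0 0 0"}}

```text
time: 17.5
tcp_pos: [0.4928, 0.0023, 0.0539]
tool_rot: [0.003, 0.814, -0.58, 0.004]
force: [2.8, -16.5, -4.7]
gripper_width: -0.003
```

```bash
python3 wv.py w12.png
```

```text
bearing1 [(0.96, [0.0009, 0.0285, 0.0223]), (0.91, [0.0006, 0.0549, 0.0175]), (0.86, [0.0002, 0.1157, 0.0143]), (0.75, [-0.12, 0.128, -0.0018]), (0.59, [-0.0003, 0.0869, 0.0183])]
keeper_end [(0.69, [-0.0285, -0.0011, 0.0488])]
stop_face []
keeper_pivot [(0.59, [0.0375, -0.0022, 0.041])]
fixture [(0.69, [-0.0016, -0.001, -0.0003])]
tcp [0.4928 0.0023 0.0539] fix [-0.0283 -0.0198  0.0539] shift cm (tool) [ 10.4   -2.79 -16.5 ] after turn [  2.83  10.22 -16.61] turn [  0.43  -0.49 -89.7 ] F [  3.04 -16.39  -4.35] t 17.8
```

View pics/w12.png

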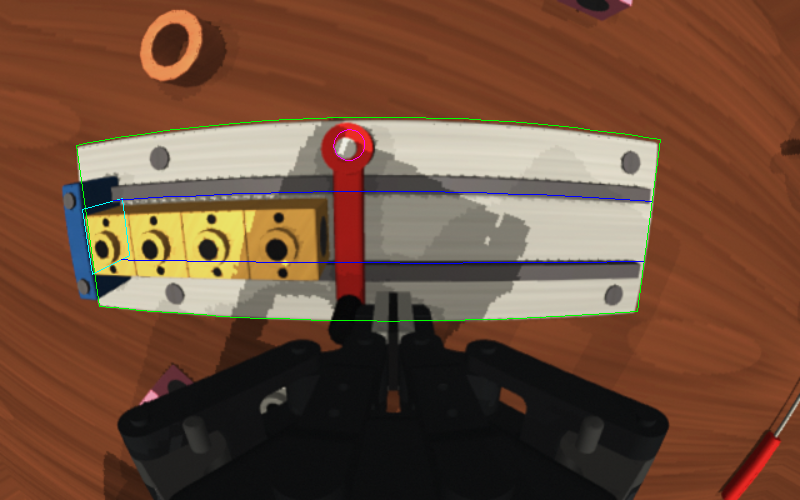

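The keeper is on its end stop: 16 N with no further motion, and the arm lies straight across the rail. I retreat backwards, then lift.

{"method": "apply_moves", "body": {"increments": "255 0.5 0 0 0 0 0; 255 0.7 0 0 0 0 0; 255 1 0 0 0 0 0; 255 0.5 0 -0.5 0 0 0; 255 0 0 -2 0 0 0; 255 0 0 -3 0 0 0; 255 0 0 -3 0 0 0; 255 0 0 -2 0 0 0; 255 0 0 0 0 0 0; 255 0 0 0 0 0 0; 255 0 0 0 0 0 0"}}

```text
time: 18.72
tcp_pos: [0.4988, -0.0181, 0.1578]
tool_rot: [0.0, 0.814, -0.581, -0.001]
force: [-0.1, 0.3, -1.0]
gripper_width: 0.001
```

```bash
python3 wv.py w13.png;  python3 - <<'E'
from h import *
p=np.load("p.npy"); o=[]
for n in ["scene","side"]:
    s=snapshot(n); c=proj(W(p,(0,.03,.03)),s)[0].astype(int)
    o.append(cv2.resize(s["img"][c[1]-40:c[1]+40,c[0]-40:c[0]+40,::-1],(400,400),interpolation=cv2.INTER_CUBIC))
    for q in ["bearing1","keeper_end"]:
        print(n,q,[(round(d["p"],2),F(p,d["position"])[0].round(3).tolist()) for d in pinpoint(q,n)])
cv2.imwrite("pics/chk2.png",np.hstack(o))
E
```

```text
bearing1 [(0.91, [-0.1209, 0.1273, 0.0015]), (0.89, [0.0028, 0.1124, 0.0176]), (0.81, [0.1333, -0.1229, 0.0004]), (0.77, [-0.0031, 0.0291, 0.0189]), (0.7, [-0.0041, 0.0865, 0.0168])]
keeper_end [(0.52, [-0.2413, -0.4662, -0.0044])]
stop_face []
keeper_pivot [(0.56, [0.036, -0.0005, 0.0407])]
fixture [(0.9, [0.0012, 0.0014, 0.001])]
tcp [ 0.4988 -0.0181  0.1573] fix [-0.0291 -0.0411  0.1573] shift cm (tool) [ 8.1  -2.87 -6.28] after turn [ 2.91  8.09 -6.27] turn [ 4.000e-02  1.500e-01 -8.981e+01] F [-0.27 -0.08 -0.04] t 19.02
scene bearing1 [(0.6, [-0.116, 0.125, -0.002]), (0.55, [-0.0, 0.082, 0.019]), (0.55, [0.132, -0.124, -0.003]), (0.49, [-0.006, 0.025, 0.02]), (0.48, [-0.005, 0.114, 0.017]), (0.48, [0.164, -0.033, 0.001]), (0.44, [-0.003, 0.054, 0.014]), (0.2, [0.263, 0.014, 0.002])]
scene keeper_end [(0.45, [-0.032, -0.001, 0.047])]
side bearing1 [(0.69, [0.162, -0.032, -0.003]), (0.65, [-0.117, 0.129, -0.002]), (0.57, [-0.003, 0.058, 0.019]), (0.49, [-0.002, 0.027, 0.019]), (0.46, [-0.001, 0.11, 0.017]), (0.46, [0.137, -0.128, -0.0]), (0.4, [0.001, 0.089, 0.02])]
side keeper_end [(0.61, [-0.029, -0.003, 0.044])]
```

View pics/w13.png

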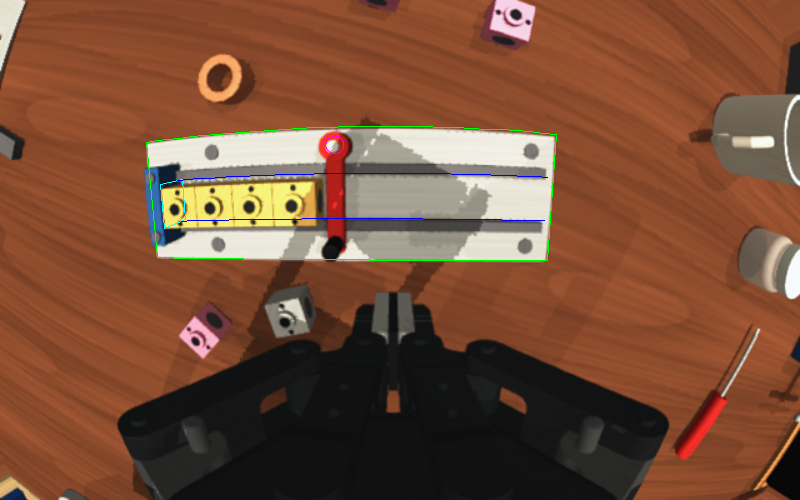

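View pics/chk2.png

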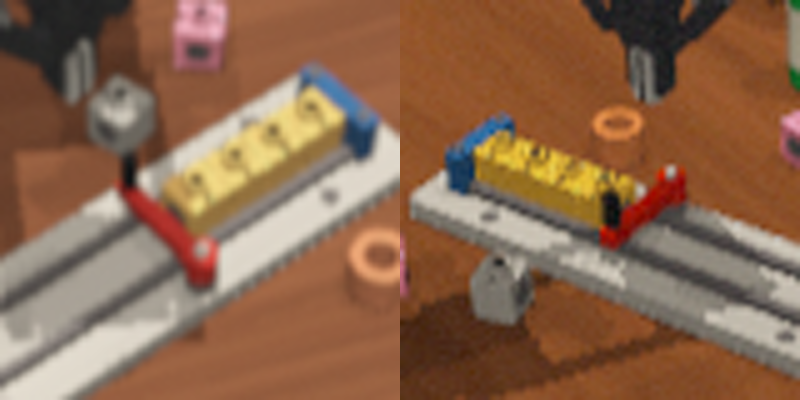

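All three views show the row tight against the blue stop, the keeper straight across behind it and the bystanders where they were. The arm is clear with about zero force, so I hand in.

```bash
python3 -c "
from plant import *
print(sign_off())"
```

```text
the job is handed in; nothing more can be done
None
```

I pushed the four brass bearings home against the blue stop as one train. Then I swept the red keeper shut by its pin, backed off and lifted clear, and handed the job in at about 19 s of the 50 s allowed. `sign_off()` gives no verdict.

- **Row:** the push ended with the force rising to 20 N and no further motion. The last network readings put bearing1 at y ≈ 0.110–0.114 m and bearing4 at y ≈ 0.025–0.029 m in the fixture. One bearing1 reading (0.110) falls just under the 0.111 m limit, but it is within the 4 mm network error. The pictures show no gap between bearing1 and the stop, or within the row.
- **Keeper:** it reached its end stop at 16 N, with the pin at about (-0.030, -0.002) m in the fixture, which is about 0 rad.
- **Disagreements:** in the last wrist picture the network reported the keeper end far off the fixture. I discarded that reading because the picture and both other cameras show the pin in place. During the push there was also an upward force of up to about 8 N on the tool. A check of the side and scene views showed the gripper clear of the pin, so I took it as finger friction on bearing4.
- **Bystanders:** the spare bearing, bush, mug, bottle, jar and screwdriver look undisturbed, judged by eye. I did not check the square separately; the arm stayed away from it. The pink look-alikes were not touched.

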